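# Switch the bench's dust suction over to the wide port

## Robot

A 6-joint arm with a two-finger parallel gripper is mounted at the origin on the work surface. World frame = base frame: x ahead of the robot, y to its left, z up, the work surface at z = 0. Lengths are in mm, angles in rad, forces in N, time in s.
With the tool pointing down it reaches from about 275 to 825 mm from the base axis. Payload 4.9 kg.
Tool frame: the origin (TCP) lies at the very end of the fingers, on their centre line; the grasp point (between the pads) lies 19 mm behind it; z points along the fingers, y is the line along which they close (so a half turn about z gives the same grasp; the last joint's range is limited). The gripper opens to 85 mm and grips with 20 to 120 N. Pads are 22 mm wide; open, the fingers measure 114 mm over their backs; the gripper's body (76 mm by 85 mm) begins 54 mm behind the grasp point. The pads swing forward as they close: fully open they stand 13 mm farther back than shut.
Start: joints at [1.146, 0.326, -0.193, 1.052, 0, 1.437], TCP at [157.689, 526.928, 231.281] pointing down, gripper open.
Joint ranges: [-2.65, 2.65], [-0.97, 1.79], [-1.3, 1.35], [-1.93, 2.1], [-1.47, 1.37], [-3.14, 3.14]. Speed limits (rad/s): [2.57, 2.57, 3.14, 3.14, 3.14, 3.14].

## Interface

Orientations are given as [roll, pitch, yaw] about the fixed x, y, z axes, in that order (R = Rz(yaw) Ry(pitch) Rx(roll)).
In Python, from bench import bot, solve_ik, imaging gives the robot as it stands. Calls block until the motion is done:
- bot.move_ptp(position, orientation): joint-space move of the TCP to a pose.
- bot.movel(position, rot=None, max_speed=150, threshold=None): straight line of the TCP; rot=None keeps the orientation; max_speed is the mean speed in mm/s. With threshold (N) it stops when the force on the tool has changed by that much, and returns True; else False.
- bot.move_j(angles): joint-space move.
- bot.grip(opening, effort=None): opening from 0.0 (shut) to 1.0 (fully open); effort is the grip in N (None keeps the last); returns when the fingers have stopped.
- bot.dwell(seconds).
- solve_ik(position, orientation): joint angles nearest the present ones, or None.
- bot.get_state(): the state.
- imaging.capture(name): name is "side" or "top" or "wrist"; returns the picture (384x512x3 uint8, blue, green, red); there is no depth.
- imaging.camera_model(name): a dict with "K" (3x3 intrinsics, pixels), "k1" (the pictures are not rectified: a ray, as slopes to the right and down, at radius r is drawn at 1 + k1 r^2 times it, then the intrinsics apply), "position" and "rotation" of the camera in the world. Camera axes: x right, y up, looking along -z (the intrinsics and any distortion apply to the point x, -y, -z); pixel columns grow to the right and rows downward; lengths in mm; the calibration is good to about 2 mm. A picture is of the moment at which its call begins: read the wrist's pose just before it. camera_model takes no time and is no camera call; for the wrist camera it gives the pose at the moment of the call.
A pose or a line that the arm cannot do raises bot.IKError and nothing moves.
- bot.sign_off(): hands the job in; it is judged then, once.
The state is a dict: "t": time; "qpos": joint angles; "joint_velocities": joint speeds; "effort": joint torques, N m; "tcp_pos": TCP position; "orientation": TCP orientation; "contact_force": force on the tool from outside, world axes, zero at the start; "wrist_torque": the same for the moment, N m; "opening": opening from 0.0 (shut) to 1.0 (fully open); "gripper_force": force on a finger pad.
Only numpy, scipy, OpenCV 4.12 (cv2) and the standard library are available. Lean on these libraries where they do the work, as an engineer would, in place of code of your own. Each camera call takes 0.05 s, during which the arm holds its last target. There are 200 camera calls.

## Task

Switch the suction over to the wide port: first push the wide port's slide gate fully open, and only then push the slide gates of the two narrow ports fully shut, so that the wide gate alone is left open. Push the blades' upright tabs with the fingertips from one side; do not pinch or grip them, and leave everything else on the bench where it stands.

Things in the scene. Friction and masses are not known exactly. Their poses are not given: they have to be found in the camera images.
- wide_mouth (a point): the wide dust port, fixed to the bench: upright white pipe, bore 80 mm, outside 90 mm, through a flat square black gate housing 110 x 110 mm, 55 to 85 mm above the bench. Point: centre of the pipe's mouth, 120 mm above the bench. z up; the blade comes out of the housing in -x (roughly towards the robot)
- wide_gate (a joint): how far this port's blade is out: 0 shut against its stop, 0.080 m fully open against its stop. Level aluminium blade 88 mm wide, 68 to 72 mm above the bench, slides along x of wide_mouth (-x opens), rubs with 2.5 N plus 6 N per m/s, stays where left; an upright tab at its end
- wide_tab_back (a point): on the tab, an upright plate at the blade's end, 8 mm thick, 110 mm wide (y), 52 to 115 mm above the bench: the middle of its face towards the port (+x face), at 100 mm height, axes as the port's. 55 mm from the housing when shut (free gap above the blade); pushing this face in -x opens the gate
- wide_tab_front (a point): the middle of the same tab's outer (-x) face, at 100 mm height, axes as the port's; pushing this face in +x shuts the gate
- narrow1_mouth (a point): one of the two narrow dust ports, fixed to the bench: upright white pipe, bore 50 mm, outside 60 mm, through a flat square black gate housing 80 x 80 mm, 55 to 85 mm above the bench. Point: centre of the pipe's mouth, 120 mm above the bench. z up; the blade comes out of the housing in -x (roughly towards the robot)
- narrow1_gate (a joint): how far this port's blade is out: 0 shut against its stop, 0.050 m fully open against its stop. Level aluminium blade 58 mm wide, 68 to 72 mm above the bench, slides along x of narrow1_mouth (-x opens), rubs with 2.5 N plus 6 N per m/s, stays where left; an upright tab at its end
- narrow1_tab_back (a point): on the tab, an upright plate at the blade's end, 8 mm thick, 90 mm wide (y), 52 to 115 mm above the bench: the middle of its face towards the port (+x face), at 100 mm height, axes as the port's. 55 mm from the housing when shut (free gap above the blade); pushing this face in -x opens the gate
- narrow1_tab_front (a point): the middle of the same tab's outer (-x) face, at 100 mm height, axes as the port's; pushing this face in +x shuts the gate
- narrow2_mouth (a point): one of the two narrow dust ports, fixed to the bench: upright white pipe, bore 50 mm, outside 60 mm, through a flat square black gate housing 80 x 80 mm, 55 to 85 mm above the bench. Point: centre of the pipe's mouth, 120 mm above the bench. z up; the blade comes out of the housing in -x (roughly towards the robot)
- narrow2_gate (a joint): how far this port's blade is out: 0 shut against its stop, 0.050 m fully open against its stop. Level aluminium blade 58 mm wide, 68 to 72 mm above the bench, slides along x of narrow2_mouth (-x opens), rubs with 2.5 N plus 6 N per m/s, stays where left; an upright tab at its end
- narrow2_tab_back (a point): on the tab, an upright plate at the blade's end, 8 mm thick, 90 mm wide (y), 52 to 115 mm above the bench: the middle of its face towards the port (+x face), at 100 mm height, axes as the port's. 55 mm from the housing when shut (free gap above the blade); pushing this face in -x opens the gate
- narrow2_tab_front (a point): the middle of the same tab's outer (-x) face, at 100 mm height, axes as the port's; pushing this face in +x shuts the gate
- glue: bystander: loose white glue bottle, 50 mm across, 150 mm tall; origin at its underside's centre
- jar: bystander: loose glass jar, 54 mm across, 80 mm tall; origin at its underside's centre
- tape: bystander: loose black tape measure, 50 x 34 x 50 mm; origin at its underside's centre
- offcut: bystander: loose wood offcut, 45 x 45 x 70 mm standing; origin at its underside's centre
- pushblock: bystander: loose push block, 200 x 75 mm base with a handle, 115 mm tall; origin at its underside's centre
- mug: bystander: loose blue mug, 80 mm across, 95 mm tall; origin at its underside's centre
- driver: bystander: loose screwdriver lying; about 0.2 m long, on the bench

How it is judged:
By the outcome, as a careful person would: the job done as asked, in the order asked, and still so for the second after the job is handed in, with the robot touching nothing.
It also fails if it takes over 56 s, if anything falls off the work surface, if the arm or the gripper's body presses on something with over 40 N, if the wrist force passes 120 N, or if a joint passes its speed limit or range.

## Working session

There is one attempt and no reset: what is moved stays moved. The work goes in short steps, each a Python script; the robot and the scene stay as the last script left them, time stands still between calls to the robot, and variables do not carry over. Pictures are saved under pics/ and viewed, at most 10 in all, crops included, and the job is handed in when it is done.

```bash
mkdir -p pics; python3 - <<'E'
from bench import bot, imaging
import cv2
for n in("top","side"):
    cv2.imwrite(f"pics/{n}0.png",cv2.resize(imaging.capture(n),None,fx=1.5,fy=1.5))
    m=imaging.camera_model(n);print(n,m)
s=bot.get_state();print(s)
E
```

```text
top {'K': array([[365.73994215,   0.        , 260.52475982],
       [  0.        , 365.73994215, 190.44653729],
       [  0.        ,   0.        ,   1.        ]]), 'k1': -0.05009934027626588, 'position': array([ 325.85881818,   20.34837591, 1430.97812795]), 'rotation': array([ 0.15575601, -0.02027911, -1.59141491])}
side {'K': array([[362.41567431,   0.        , 253.23640891],
       [  0.        , 362.41567431, 187.06889571],
       [  0.        ,   0.        ,   1.        ]]), 'k1': -0.07816495749166175, 'position': array([   6.52597565, -694.47364314,  780.3947253 ]), 'rotation': array([ 0.91502281, -0.01704435, -0.63758155])}
{'t': 0.1, 'qpos': array([ 1.14579061e+00,  3.26898524e-01, -1.93491686e-01,  1.05198427e+00,
       -1.88960530e-05,  1.43660368e+00]), 'joint_velocities': array([-0.00063725, -0.00095644,  0.00194178,  0.00098382,  0.00209958,
        0.00012457]), 'effort': array([ 4.74935598e-05, -4.44241261e+01,  2.63038230e+01,  7.82568444e-03,
       -2.42976421e-04,  1.01827914e-05]), 'tcp_pos': array([157.47593978, 526.42952093, 230.5615057 ]), 'orientation': array([-3.14002616e+00, -1.92414857e-04,  2.85077945e+00]), 'contact_force': array([-0.21364633, -0.22899883,  0.49887505]), 'wrist_torque': array([0.01673689, 0.0305903 , 0.07583864]), 'gripper_force': 0.0, 'opening': 0.9968807254471495}
```

View pics/top0.png

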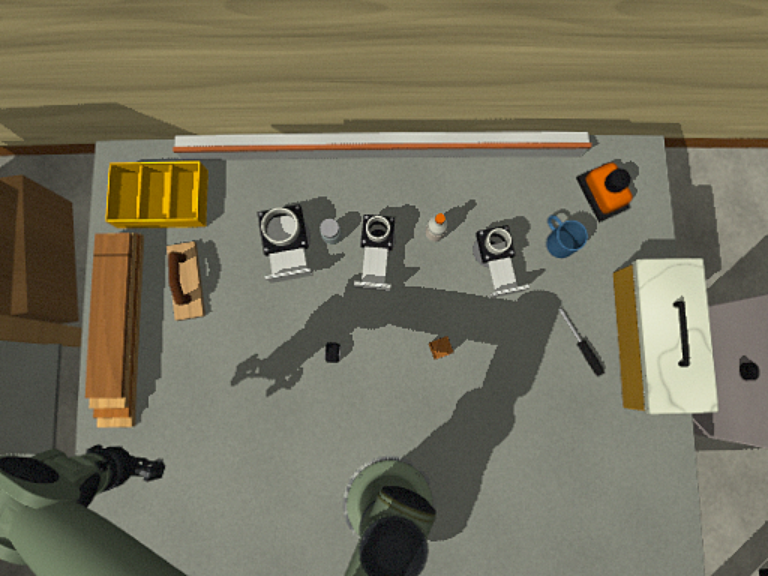

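View pics/side0.png

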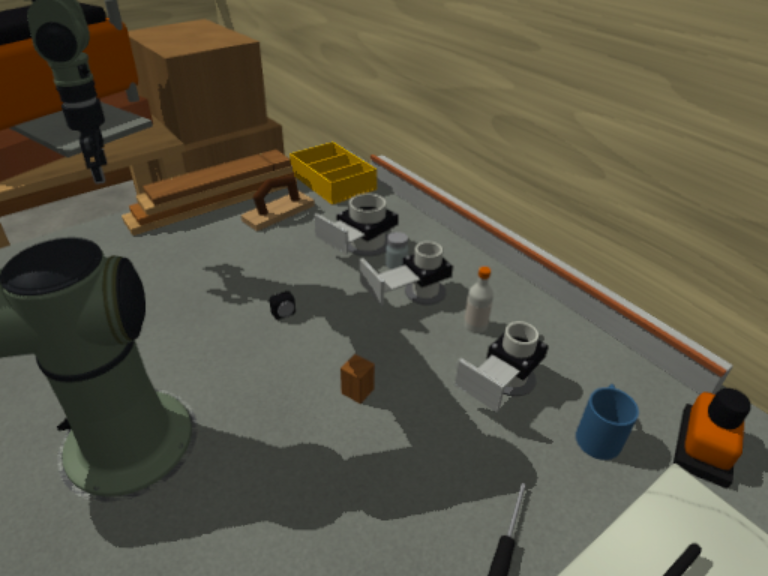

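The top view shows the wide port at about (282,227), with its tab at (288,272). The narrow ports are at (377,229) and (496,240), with tabs at (372,286) and (508,288). Next I'll zoom in on these.

```bash
cat > h.py <<'E'
import numpy as np, cv2
from bench import bot, imaging, solve_ik
from scipy.spatial.transform import Rotation as R
def ray(name,uv,m=None):
    m=m or imaging.camera_model(name)
    # OpenCV distortion model: (k1,0,0,0)
    p=cv2.undistortPoints(np.array(uv,float).reshape(-1,1,2),m["K"],np.array([m["k1"],0,0,0.]))[:,0]
    rot=np.array(m["rotation"]); rot=rot if rot.shape==(3,3) else R.from_euler("xyz",rot).as_matrix()
    d=np.c_[p[:,0],-p[:,1],-np.ones(len(p))]@rot.T
    return np.array(m["position"]),d
def onplane(name,uv,z,m=None):
    o,d=ray(name,uv,m); return o+d*((z-o[2])/d[:,2])[:,None]
E
python3 - <<'E'
from h import *
im=imaging.capture("top"); cv2.imwrite("pics/raw.png",im)
c=im[125:205,165:360]; cv2.imwrite("pics/crop.png",cv2.resize(c,None,fx=4,fy=4,interpolation=cv2.INTER_NEAREST))
E
```

```text
(no output)
```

View pics/crop.png

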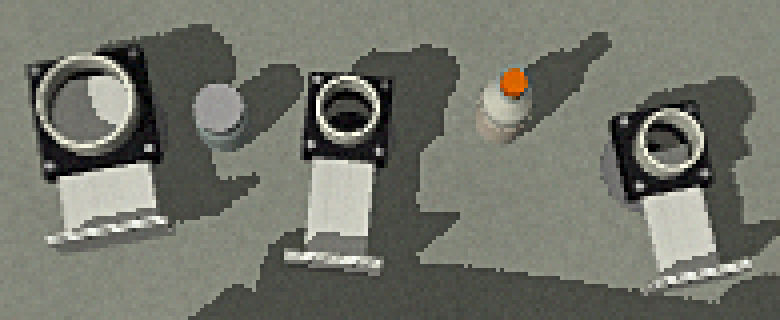

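The zoom shows mouth rings at raw (186.7,150.7), (251.7,151.5) and (332.5,160.7). The tab top edges are the bright strips at the lower ends of the blades. The wide gate is shut and both narrow gates look open.

```bash
cat >> h.py <<'E'
off=np.array([165,125.]); S=4
ports={"wide":((87,103),(47,239),(170,220),55),"n1":((347,106),(285,253),(382,261),40),"n2":((670,143),(643,287),(752,262),40)}
def locate():
    out={}
    for k,(mo,a,b,h) in ports.items():
        px=lambda p:(np.array(p)+.0)/S+off-.5
        m=onplane("top",px(mo),120)[0]; A,B=onplane("top",[px(a),px(b)],115)
        e=A-B; c=(A+B)/2; yaw1=np.arctan2(-e[0],e[1]); d=m-c; yaw2=np.arctan2(d[1],d[0])
        out[k]=dict(m=m,c=c,w=np.hypot(*e[:2]),yaw=(yaw1+yaw2)/2,yaws=(yaw1,yaw2),gap=np.hypot(*d[:2])-h)
    return out
E
python3 - <<'E'
from h import *
for k,v in locate().items(): print(k,{a:np.round(b,3) for a,b in v.items()})
E
```

```text
wide {'m': array([685.945, 260.315, 120.   ]), 'c': array([568.001, 240.134, 115.   ]), 'w': np.float64(113.12), 'yaw': np.float64(0.154), 'yaws': array([0.139, 0.169]), 'gap': np.float64(64.658)}
n1 {'m': array([679.156,  20.725, 120.   ]), 'c': array([539.011,  35.359, 115.   ]), 'w': np.float64(88.644), 'yaw': np.float64(-0.102), 'yaws': array([-0.101, -0.104]), 'gap': np.float64(100.907)}
n2 {'m': array([ 639.64 , -277.309,  120.   ]), 'c': array([ 517.047, -297.604,  115.   ]), 'w': np.float64(104.205), 'yaw': np.float64(0.185), 'yaws': array([0.206, 0.164]), 'gap': np.float64(84.261)}
```

```bash
cat >> h.py <<'E'
def frame(k):
    v=locate()[k]; y=v["yaw"]; return v["m"][:2],np.array([np.cos(y),np.sin(y)]),y
def best(pos,yaw):
    q0=bot.get_state()["qpos"]; c=[]
    for a in (0,np.pi,-np.pi):
        q=solve_ik(pos,[np.pi,0,yaw+a])
        if q is not None: c.append((abs(np.array(q)-q0).max(),yaw+a))
    print(c); return [np.pi,0,min(c)[1]]
def P(m,u,s,z): return [*(m-s*u),z]   # s: mm from port axis toward robot
def stat(k):
    m,u,_=frame(k); s=bot.get_state(); print(k,"t",round(s["t"],1),"s",round(float((m-s["tcp_pos"][:2])@u),1),"z",s["tcp_pos"][2].round(1),"F",s["contact_force"].round(1))
E
python3 - <<'E'
from h import *
bot.grip(0.0)
m,u,y=frame("wide")
p=P(m,u,85,200); bot.move_ptp(p,best(p,y)); stat("wide")
print(bot.movel(P(m,u,85,90),max_speed=90,threshold=15)); stat("wide")
cv2.imwrite("pics/side1.png",cv2.resize(imaging.capture("side")[110:200,180:330],None,fx=5,fy=5))
E
```

```text
[(np.float64(4.4559780946627665), np.float64(0.15419888949517124)), (np.float64(1.3143854410729732), np.float64(3.2957915430849645)), (np.float64(1.3143854410729732), np.float64(-2.9873937640946218))]
wide t 2.8 s 85.4 z 200.1 F [-0.   0.3  0. ]
False
wide t 4.2 s 84.4 z 90.7 F [-0.2  0.2  1.2]
```

View pics/side1.png

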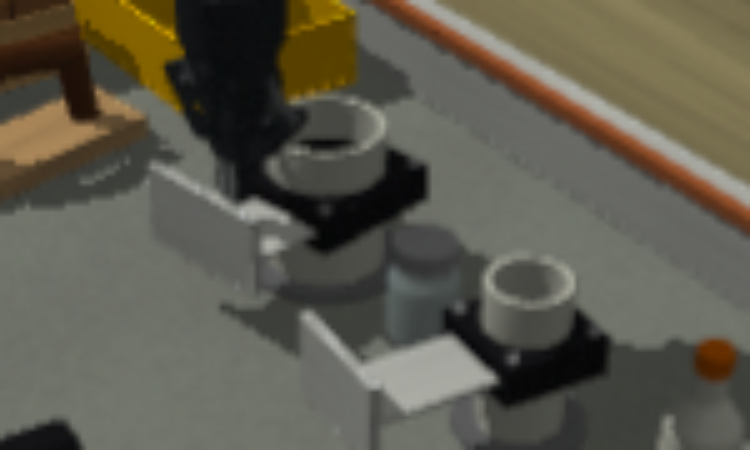

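The fingers are in the gap between the wide tab (about (205,230) in the crop) and the housing, touching nothing. I'll push the tab open.

```bash
python3 - <<'E'
from h import *
m,u,y=frame("wide")
print(bot.movel(P(m,u,196,90),max_speed=40,threshold=14)); stat("wide")
E
```

```text
True
wide t 6.3 s 175.5 z 90.4 F [ 0.1 -0.1  0.1]
```

```bash
python3 - <<'E'
from h import *
m,u,y=frame("wide")
print(bot.movel(P(m,u,192,90),max_speed=15,threshold=25)); stat("wide")
bot.movel(P(m,u,160,90),max_speed=60); bot.movel(P(m,u,160,200),max_speed=150)
im=imaging.capture("top"); stat("wide")
cv2.imwrite("pics/c2.png",cv2.resize(im[125:205,165:360],None,fx=4,fy=4,interpolation=cv2.INTER_NEAREST))
cv2.imwrite("pics/s2.png",cv2.resize(imaging.capture("side")[110:270,180:380],None,fx=3.5,fy=3.5))
E
```

```text
True
wide t 6.9 s 175.3 z 90.8 F [2.1 0.5 1.4]
wide t 8.2 s 160.9 z 198.8 F [-0.   0.8 -1.3]
```

View pics/s2.png

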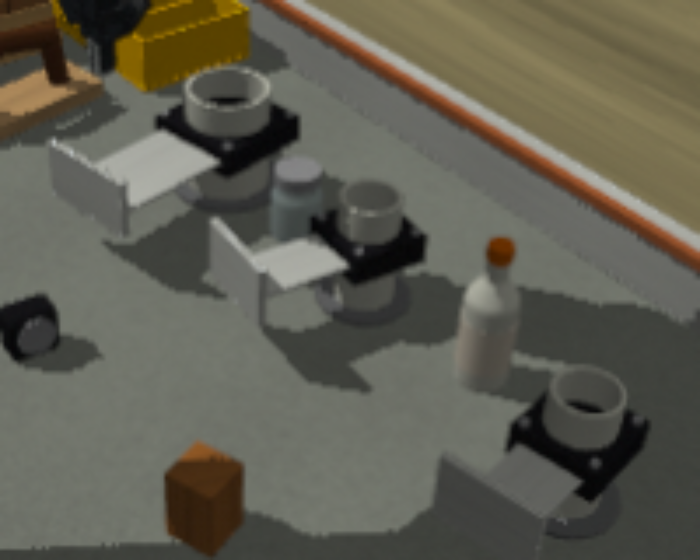

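The wide blade is out against its hard stop: both pushes stopped at the same position. Both narrow tabs are still out and untouched, so I'll shut those next.

```bash
python3 - <<'E'
from h import *
for k in ("n1","n2"):
    m,u,y=frame(k)
    p=P(m,u,188,200); bot.move_ptp(p,best(p,y))
    print(bot.movel(P(m,u,188,90),max_speed=90,threshold=15)); stat(k)
    print(bot.movel(P(m,u,95,90),max_speed=40,threshold=14)); stat(k)
    print(bot.movel(P(m,u,97,90),max_speed=15,threshold=25)); stat(k)
    bot.movel(P(m,u,140,90),max_speed=80); bot.movel(P(m,u,140,200),max_speed=150)
m,u,y=frame("n2"); p=P(m,u,260,260); bot.move_ptp(p,best(p,y))
cv2.imwrite("pics/c3.png",cv2.resize(imaging.capture("top")[100:260,150:360],None,fx=3.5,fy=3.5,interpolation=cv2.INTER_NEAREST))
cv2.imwrite("pics/s3.png",cv2.resize(imaging.capture("side")[110:300,180:430],None,fx=3,fy=3)); stat("n2")
E
```

```text
[(np.float64(3.249230866718212), np.float64(-0.10238292532613805)), (np.float64(0.36296136593470746), np.float64(3.039209728263655)), (np.float64(0.36296136593470746), np.float64(-3.243975578915931))]
False
n1 t 10.5 s 187.5 z 90.5 F [0.8 0.6 1.2]
True
n1 t 12.2 s 113.3 z 89.1 F [ 0.6  0.1 -0. ]
True
n1 t 12.9 s 113.6 z 88.2 F [ 0.6 -0.7  0.1]
[(np.float64(2.189536144082225), np.float64(0.18517812944737885)), (np.float64(0.9520565095075678), np.float64(3.3267707830371718)), (np.float64(0.9520565095075678), np.float64(-2.9564145241424145))]
False
n2 t 16.9 s 187.7 z 90.6 F [-0.2 -0.2  0.8]
True
n2 t 18.7 s 110.1 z 89.5 F [-0.1  0.3 -0.5]
True
n2 t 19.3 s 110.6 z 88.6 F [ 0.1 -0.6 -0.8]
[(np.float64(2.949693944777586), np.float64(0.18517812944737885)), (np.float64(0.20778237834376634), np.float64(3.3267707830371718)), (np.float64(0.20778237834376634), np.float64(-2.9564145241424145))]
n2 t 21.4 s 259.6 z 259.0 F [-0.1  0.1 -0.3]
```

View pics/c3.png

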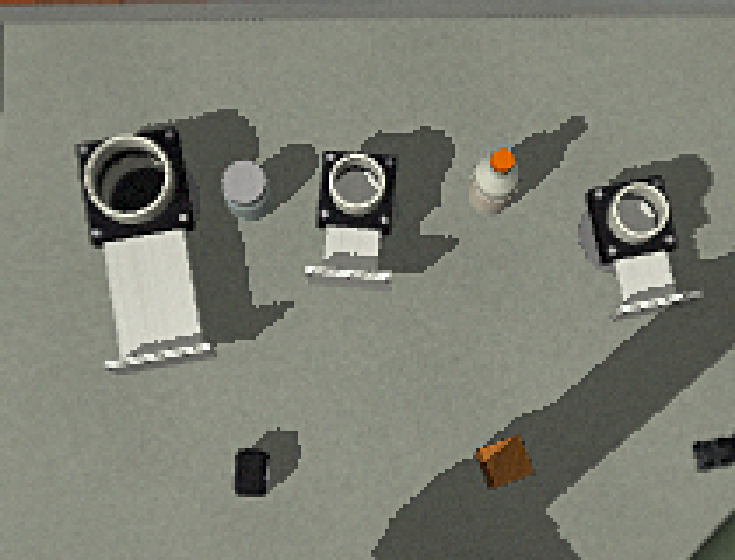

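View pics/s3.png

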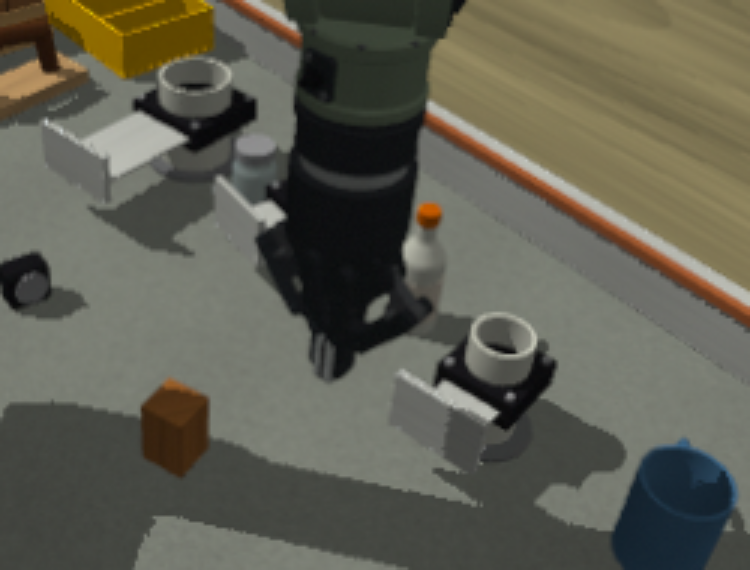

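The wide bore is dark, so it is open (about (130,180) in the top crop). Both narrow bores, at (357,183) and (640,210), are filled by their blades, so they are shut. The bystanders in view stand where they were and the arm touches nothing.

```bash
python3 -c "
from bench import bot
print(bot.sign_off())"
```

```text
the job is handed in; nothing more can be done
None
```

I pushed the wide gate fully open first, then pushed both narrow gates fully shut, each against its hard stop; the job was handed in at about 21 s with the arm clear of everything.

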